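Centre the electron gun cartridge on its alignment pedestal

ROBOT

A 7-joint arm with a two-finger parallel gripper is mounted at the origin on the work surface. World frame = base frame: x ahead of the robot, y to its left, z up, the work surface at z = 0. Lengths are in m, angles in degrees, forces in N, time in s.
With the tool pointing down it reaches from about 0.425 to 0.875 m from the base axis. Payload 4.7 kg.
Tool frame: the origin (TCP) lies at the very end of the fingers, on their centre line; the grasp point (between the pads) lies 19 mm behind it; z points along the fingers, y is the line along which they close (so a half turn about z gives the same grasp; the last joint's range is limited). The gripper opens to 87 mm and grips with 3 to 60 N. Pads are 19 mm wide; open, the fingers measure 117 mm over their backs; the gripper's body (75 mm by 190 mm) begins 51 mm behind the grasp point.
Start: joints at [64.177, 18.392, -4.016, 83.108, 1.295, 78.541, -3.26], TCP at [0.291, -0.581, 0.223] pointing down, gripper open.
Joint ranges: [-163.93, 163.93], [-17.29, 119.83], [-79.2, 71.16], [3.27, 140.29], [-89.18, 269.18], [5.43, 117.66], [-154.24, 154.24]. Speed limits (degrees/s): [147.25, 147.25, 180, 180, 180, 180, 180].

INTERFACE

Orientations are given as [roll, pitch, yaw] about the fixed x, y, z axes, in that order (R = Rz(yaw) Ry(pitch) Rx(roll)).
In Python, from cell import get_obs, eyes, env gives the robot as it stands.
- The arm moves only by the tool servo_tool, never from a script. Its argument "series" is a list that holds one entry, the list of rows, each a list of 7 numbers: the shift along the tool's x, y, z in units of 300 mm (1.0 is 300 mm), then the turn, a rotation vector about the tool's x, y, z in units of pi rad (1.0 is pi rad), then the opening, from 0 (shut) to 1 (fully open). In form: [[[tx, ty, tz, wx, wy, wz, gripper], ...]]. A call has 1 to 12 rows; each row is the pose to reach, as a shift and turn from the pose commanded when the call began, along the tool's axes at that moment, turning the shorter way round; what a row does not reach only later rows make up. A row lasts 1/12 s, in which the tool goes at most 41.7 mm and 7.16 degrees, less where a joint would pass 70% of its speed; a pose out of reach is approached as far as the arm can. A call with a number of a shift or a turn outside -1 to 1 is refused whole. A call with a gripper value outside its range is refused whole. The fingers move at their own pace and stop on an object; "grip_force" is the grip in N (left out, the last holds). Time passes only in rows, so rows that repeat a pose let the fingers close. It gives the time, the measured TCP pose, the force, the opening and the grip force at its end, in the units of the state.
- get_obs(): the state, without advancing time (a new reading comes with each control period).
- eyes.read_camera(name): name is "scene" or "top" or "wrist"; returns a dict with "frame" (420x560x3 uint8, red, green, blue), "depth" (420x560 float32, m along the optical axis (not along the pixel's ray), 0 where there is no reading), "fx", "fy", "cx", "cy" (pixels), "distortion" ([k1, k2, p1, p2, k3] as OpenCV has them; the pictures are not rectified), "origin" and "rotation" of the camera in the world; the wrist camera has in their place "mount" (4x4, takes a point from camera to tool coordinates, whose origin is the TCP and whose axes are the flange's). Camera axes: x right, y down, z forward; pixel columns grow to the right and rows downward; lengths in m; the calibration is good to about 2 mm. A picture is of the moment at which its call begins: read the wrist's pose just before it.
- env.sign_off(): hands the job in; it is judged then, once.
The state is a dict: "time_s": time; "qpos": joint angles; "joint_velocities": joint speeds; "effort": joint torques, N m; "tool_pos": TCP position; "tool_rot": TCP orientation; "force": force on the tool from outside, world axes, zero at the start; "wrist_torque": the same for the moment, N m; "grip_width": finger opening in m; "grasp_force": force on a finger pad.
Only numpy, scipy, OpenCV 4.12 (cv2) and the standard library are available. Lean on these libraries where they do the work, as an engineer would, in place of code of your own. Each camera call takes 0.05 s, during which the arm holds its last target. There are 200 camera calls.

TASK

The top-heavy electron gun cartridge stands off centre on the little round pedestal. Nudge it low on its brass flange with light taps from the outside of your fingers until it stands upright in the middle of the dark circle, the flange wholly inside the circle, then draw back. Do not put the fingers astride it, grip it, lift it, hit it hard, tip it or knock it off, and leave the other things on the mat where they are.

Things in the scene. Friction and masses are not known exactly. Their poses are not given: they have to be found in the camera images.
- gun_center (a point): Electron gun cartridge: loose, upright, top-heavy round part, 68 mm tall, 0.16 to 0.25 kg. From below: dark standing foot 24 mm across, 4 mm high; brass flange 36 mm across, from 4 to 12 mm up (its widest part); white ribbed neck 25 mm across to 40 mm; steel cap 28 mm across to 68 mm, a dark hole in its top. This point: on its axis, 34 mm above its underside; z up.
- ring_center (a point): Centre of the pedestal's top face, at that face's height. The face is a fixed light grey disc 96 mm across with a thin flush dark circle marked about this centre, 46 mm inner and 52 mm outer diameter. The cartridge starts upright on the disc, 17 to 25 mm off this centre in any direction. z is up; x and y directions mean nothing.
- pedestal: The fixed pedestal, 40 mm tall on the 3 mm mat: dark round base 120 mm across, 10 mm high; aluminium stem 60 mm across; top disc 96 mm across, 8 mm thick. Origin at the centre of its underside.
- gun: The same cartridge; origin at the centre of its underside, z up along its axis. It slides on the pedestal when pushed slowly on the edge of the flange (about 1 to 2 N) and rocks or topples when pushed higher up or hit fast.
- multimeter: Bystander, to be left alone: dark green multimeter lying flat, 150 x 75 x 40 mm; loose on the mat; origin at the centre of its underside.
- bottle: Bystander, to be left alone: blue closed plastic bottle, 52 mm across, 115 mm tall; loose on the mat; origin at the centre of its underside.
- jar: Bystander, to be left alone: small amber jar, 48 mm across, 45 mm tall; loose on the mat; origin at the centre of its underside.
- screwdriver: Bystander, to be left alone: screwdriver with a red handle, 150 mm long, lying on the mat; the origin lies under the middle of its length; loose on the mat.
- spacer: Bystander, to be left alone: loose brass ring, 40 mm across, 14 mm high; loose on the mat; origin at the centre of its underside.
- stub_box: Bystander, to be left alone: small open box of aluminium specimen stubs, 80 x 60 x 22 mm; loose on the mat; origin at the centre of its underside.
Not all that is in view belongs to the job. Leave any blue look-alike of the gun alone.

How it is judged:
By the outcome, as a careful person would: the job done as asked, in the order asked, and still so for the second after the job is handed in, with the robot touching nothing.
It also fails if it takes over 48 s, if anything falls off the work surface, if the arm or the gripper's body presses on something with over 40 N, if the wrist force passes 120 N, or if a joint passes its speed limit or range.

## Working session

There is one attempt and no reset: what is moved stays moved. The work goes in short steps, Python scripts to look and compute and a tool call to move; the robot and the scene stay as the last step left them, time stands still between calls to the robot, and variables do not carry over. Pictures are saved under pics/ and viewed, at most 10 in all, crops included, and the job is handed in when it is done.

Besides the shell and the picture viewer there is one more tool, called after ">>>" as a command line: name --argument value ..., lists and objects as JSON in quotes. servo_tool: Moves the arm, as the interface text tells. Shifts and turns lie within -1 to 1; 1 stands for 300 mm of shift or pi rad of turn. Its arguments: {"type":"object","properties":{"series":{"type":"array"},"grip_force":{"type":"number"}},"required":["series"]}

```bash
ls; mkdir -p pics
python3 - <<'E'
from cell import get_obs, eyes, env
import cv2,numpy as np,pickle
o=get_obs();print({k:o[k] for k in('time_s','tool_pos','tool_rot','force','grip_width')})
d={}
for n in('top','scene'):
    c=eyes.read_camera(n);d[n]=c
    cv2.imwrite(f'pics/{n}0.png',c['frame'][:,:,::-1])
    print(n,c['fx'],c['fy'],c['cx'],c['cy'],c['distortion'],c['origin'],c['rotation'])
pickle.dump(d,open('d0.pkl','wb'))
E
```

```text
pics
{'time_s': 0.0, 'tool_pos': array([ 0.29105286, -0.5805822 ,  0.22147405]), 'tool_rot': array([-1.79891928e+02,  6.39373277e-03,  2.66311798e+01]), 'force': array([ 0.41243116,  0.0698607 , -0.24562532]), 'grip_width': 0.08714082576361964}
top 444.4232130199526 444.4232130199526 282.14784025283655 214.4842317550415 [0.01572111 0.         0.         0.         0.        ] [0.47663528 0.05358291 0.99307245] [-177.25253191    0.22569742  -90.64253472]
scene 408.2113965905502 408.2113965905502 277.02296971635974 212.10820565769862 [-0.00154254  0.          0.          0.          0.        ] [ 0.75115888 -0.26507746  0.71734928] [-149.2190472    -0.41571993   37.1017945 ]
```

View pics/top0.png

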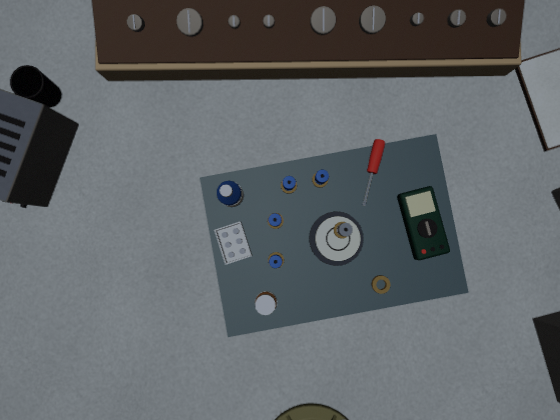

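View pics/scene0.png

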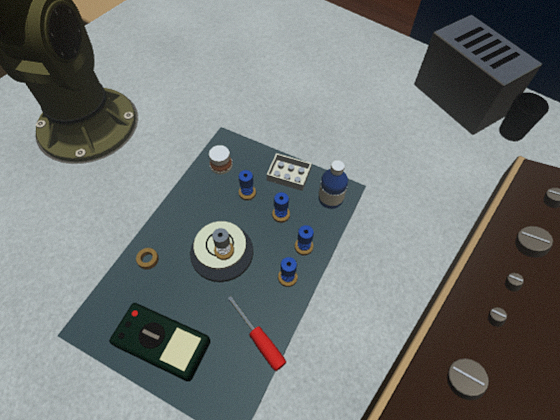

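The top view shows the candidates: four blue-capped look-alikes at (289,183), (322,177), (275,219) and (276,261), and one steel-capped part on the pedestal at (343,230). The steel-capped one fits the description: white neck, steel cap, on the light disc. Next I'll measure and confirm it in a crop.

```bash
cat > h.py <<'E'
import numpy as np,cv2
from scipy.spatial.transform import Rotation as R
def cam(c,o=None):
    K=np.array([[c['fx'],0,c['cx']],[0,c['fy'],c['cy']],[0,0,1]]);D=np.array(c['distortion'],float)
    if 'mount' in c:
        T=np.eye(4);T[:3,:3]=R.from_euler('xyz',o['tool_rot'],degrees=True).as_matrix();T[:3,3]=o['tool_pos']
        T=T@np.array(c['mount']);return K,D,T[:3,:3],T[:3,3]
    r=np.array(c['rotation'],float)
    return K,D,(R.from_euler('xyz',r,degrees=True).as_matrix() if r.size==3 else r),np.array(c['origin'])
def plane(cm,px,z):
    K,D,Rm,t=cm
    u=cv2.undistortPoints(np.array(px,float).reshape(-1,1,2),K,D).reshape(-1,2)
    d=np.c_[u,np.ones(len(u))]@Rm.T
    return t+d*((z-t[2])/d[:,2])[:,None]
def proj(cm,P):
    K,D,Rm,t=cm
    return cv2.projectPoints(((np.array(P,float).reshape(-1,3)-t)@Rm),np.zeros(3),np.zeros(3),K,D)[0].reshape(-1,2)
def circ(p):
    (A,b)=(np.c_[2*p[:,:2],np.ones(len(p))],(p[:,:2]**2).sum(1));s=np.linalg.lstsq(A,b,rcond=None)[0]
    return s[:2],np.sqrt(s[2]+s[0]**2+s[1]**2)
E
python3 - <<'E'
import pickle;from h import *
d=pickle.load(open('d0.pkl','rb'))
box={'top':(295,190,90,90),'scene':(170,200,100,100)}
tiles=[]
for n in('top','scene'):
    c=d[n];cm=cam(c);x,y,w,h=box[n];im=c['frame'][y:y+h,x:x+w]
    tiles.append(cv2.resize(im,(400,400),interpolation=cv2.INTER_CUBIC))
    m=(im.min(2)>150).astype(np.uint8)
    cs=cv2.findContours(m,0,cv2.CHAIN_APPROX_NONE)[0];k=max(cs,key=cv2.contourArea)
    k=cv2.convexHull(k).reshape(-1,2)+[x,y]
    P=plane(cm,k,.043);print(n,'disc',circ(P),len(k))
    hs=cv2.cvtColor(im,cv2.COLOR_RGB2HSV);b=(hs[...,1]>90)&(hs[...,0]>8)&(hs[...,0]<30)
    yy,xx=np.nonzero(b);print('brass',xx.mean()+x,yy.mean()+y,len(xx),plane(cm,[[xx.mean()+x,yy.mean()+y]],.053))
    # bystanders
    for nm,p,z in(('bottle',(229,192),.115),('screw',(376,156),.02),('meter',(425,222),.04),('spacer',(381,284),.015)):
        if n=='top':print(nm,plane(cm,[p],z)[0].round(3))
    np.set_printoptions(suppress=True,precision=4)
cv2.imwrite('pics/crop0.png',np.hstack(tiles)[:,:,::-1])
E
```

```text
Traceback (most recent call last):
ValueError: max() iterable argument is empty
```

```bash
cat > m0.py <<'E'
import pickle;from h import *
np.set_printoptions(suppress=True,precision=4)
d=pickle.load(open('d0.pkl','rb'))
box={'top':(295,190,90,90),'scene':(170,200,100,100)}
tiles=[]
for n in('top','scene'):
    c=d[n];cm=cam(c);x,y,w,h=box[n];im=np.ascontiguousarray(c['frame'][y:y+h,x:x+w])
    tiles.append(cv2.resize(im,(400,400),interpolation=cv2.INTER_CUBIC))
    t,m=cv2.threshold(im[...,1],0,255,cv2.THRESH_OTSU);print(t,im.max((0,1)))
    k=max(cv2.findContours(m,0,cv2.CHAIN_APPROX_NONE)[0],key=cv2.contourArea)
    k=cv2.convexHull(k).reshape(-1,2)+[x,y]
    P=plane(cm,k,.043);print(n,'disc',circ(P),len(k))
    hs=cv2.cvtColor(im,cv2.COLOR_RGB2HSV);b=(hs[...,1]>90)&(hs[...,0]>8)&(hs[...,0]<28)
    yy,xx=np.nonzero(b)
    if len(xx):print('brass',xx.mean()+x,yy.mean()+y,len(xx),plane(cm,[[xx.mean()+x,yy.mean()+y]],.053))
    if n=='top':
        for nm,p,z in(('bottle',(229,192),.115),('screw',(376,156),.02),('meter',(425,222),.04),('cap',(346,229.5),.111)):print(nm,plane(cm,[p],z)[0])
cv2.imwrite('pics/crop0.png',np.hstack(tiles)[:,:,::-1])
E
python3 m0.py
```

```text
111.0 [144 150 153]
top disc (array([ 0.4705, -0.0609]), np.float64(0.04717270766012963)) 28
brass 354.5416666666667 249.05208333333334 96 [[ 0.4471 -0.095   0.053 ]]
bottle [0.5647 0.1615 0.115 ]
screw [ 0.6499 -0.1512  0.02  ]
meter [ 0.5028 -0.2486  0.04  ]
cap [ 0.4878 -0.0696  0.111 ]
144.0 [220 228 209]
scene disc (array([ 0.4689, -0.0594]), np.float64(0.04770510211929739)) 29
brass 224.62280701754386 252.76315789473685 114 [[ 0.4929 -0.0708  0.053 ]]
```

View pics/crop0.png

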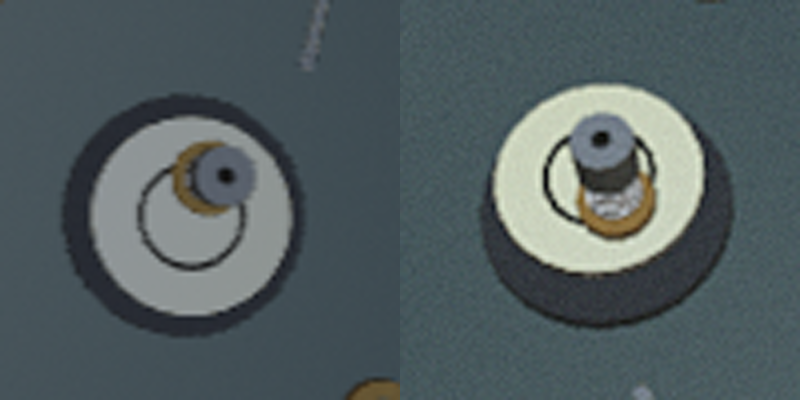

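The crop shows the steel-capped, white-necked gun with its cap hole at about (346,229.6) in the top view, beyond and to the right of the ring centre at about (338,238.5). It has the brass flange and no blue parts, so it is the gun. I'll move to hover behind it.

>>> servo_tool --series '[[[0.717,-0.554,0,0,0,-0.198,0],[0.717,-0.554,0,0,0,-0.198,0],[0.717,-0.554,0,0,0,-0.198,0],[0.717,-0.554,0,0,0,-0.198,0],[0.717,-0.554,0,0,0,-0.198,0],[0.717,-0.554,0,0,0,-0.198,0],[0.717,-0.554,0,0,0,-0.198,0],[0.717,-0.554,0,0,0,-0.198,0]]]' --grip_force 5

```text
time_s: 0.77
tool_pos: [0.4126, -0.3295, 0.2226]
tool_rot: [180.0, -0.1, 62.8]
force: [0.3, 0.2, 0.4]
grip_width: 0.0416
grasp_force: 0.0
```

>>> servo_tool --series '[[[0.906,-0.033,0.2,0,0,0,0],[0.906,-0.033,0.2,0,0,0,0],[0.906,-0.033,0.2,0,0,0,0],[0.906,-0.033,0.2,0,0,0,0],[0.906,-0.033,0.2,0,0,0,0],[0.906,-0.033,0.2,0,0,0,0],[0.906,-0.033,0.2,0,0,0,0],[0.906,-0.033,0.2,0,0,0,0],[0.906,-0.033,0.2,0,0,0,0],[0.906,-0.033,0.2,0,0,0,0]]]'

```text
time_s: 1.6
tool_pos: [0.5264, -0.0925, 0.1622]
tool_rot: [-180.0, 0.1, 62.2]
force: [-0.4, -1.0, 0.3]
grip_width: 0.0006
grasp_force: 0.0
```

Run:
```python
from cell import get_obs, eyes
from h import *;import pickle
o=get_obs();c=eyes.read_camera('wrist');pickle.dump((o,c),open('w1.pkl','wb'))
print(o['time_s'],o['tool_pos'],o['tool_rot'],o['force'],o['grip_width'],o['qpos']);print(c['mount'],c['fx'])
cm=cam(c,o);print(proj(cm,[[.4697,-.0602,.043],[.4876,-.0696,.111],[.4876,-.0696,.053]]))
cv2.imwrite('pics/w1.png',c['frame'][:,:,::-1])
```

```text
1.6 [ 0.52636851 -0.09252076  0.16218484] [-1.79972008e+02  7.04383470e-02  6.21943166e+01] [-0.40457034 -0.96208929  0.25746676] 0.0005551909946300358 [ 35.4657592    8.63056143 -30.76696337 103.20763415   4.75926412
  69.48018241 -24.49664362]
[[-9.09235832e-04 -9.70317225e-01 -2.41833943e-01  6.51784295e-02]
 [ 9.99999526e-01 -7.97795954e-04 -5.58731510e-04 -4.56175235e-04]
 [ 3.49212667e-04 -2.41834336e-01  9.70317490e-01 -1.61170681e-01]
 [ 0.00000000e+00  0.00000000e+00  0.00000000e+00  1.00000000e+00]] 296.0679578532478
[[212.61453333 198.08343269]
 [219.75295978 218.05144444]
 [231.83108995 200.37996094]]
```

View pics/w1.png

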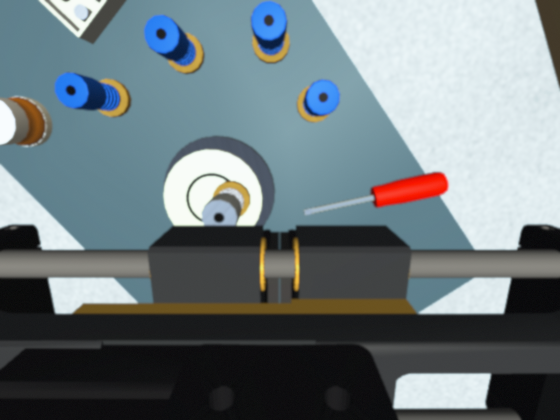

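Wrist view: disc around (218,190), dark circle around (211,198), brass flange around (232,200) and cap hole at about (219,217). These match my predictions. I'll refine them here.

```bash
cat > meas.py <<'E'
from h import *
import sys,pickle
from scipy.optimize import least_squares
np.set_printoptions(suppress=True,precision=4)
def fitr(P,r,c0,tol=.004):
    c=np.array(c0,float)
    for _ in range(5):
        q=P[np.abs(np.hypot(*(P[:,:2]-c).T)-r)<tol]
        c=least_squares(lambda s:np.hypot(*(q[:,:2]-s).T)-r,c,loss='soft_l1',f_scale=.0005).x
    return c,len(q)
def measure(c,o,ring=(.4697,-.0602),gun=(.4876,-.0696),dump=None,ymax=420):
    cm=cam(c,o);f=c['frame'];hs=cv2.cvtColor(f,cv2.COLOR_RGB2HSV)
    hh,ww=f.shape[:2];yy,xx=np.mgrid[:hh,:ww];pts=np.c_[xx.ravel(),yy.ravel()]
    ok=(yy.ravel()<ymax)
    g=f.min(2).astype(float)
    P=plane(cm,pts,.043);rr=np.hypot(*(P[:,:2]-ring).T)
    light=np.median(g.ravel()[ok&(rr>.03)&(rr<.044)])
    # ring: dark pixels neutral near r .0245
    near=ok&(rr<.036)&(g.ravel()<.6*light)&(hs[...,1].ravel()<80)
    rc=fitr(P[near],.0245,ring,.003)
    m=((g>.6*light)&ok.reshape(hh,ww)&(rr.reshape(hh,ww)<.06)).astype(np.uint8)
    k=np.vstack(cv2.findContours(m,0,cv2.CHAIN_APPROX_NONE)[0]).reshape(-1,2)
    dc=fitr(plane(cm,k,.043),.048,ring,.003)
    b=((hs[...,1]>90)&(hs[...,0]>8)&(hs[...,0]<30)&ok.reshape(hh,ww)&(np.hypot(*(plane(cm,pts,.053)[:,:2]-gun).T).reshape(hh,ww)<.035)).astype(np.uint8)
    k=np.vstack(cv2.findContours(b,0,cv2.CHAIN_APPROX_NONE)[0]).reshape(-1,2)
    k=cv2.convexHull(k).reshape(-1,2)
    fl=fitr(plane(cm,k,.053),.018,gun,.004)
    print('ring',*rc,'disc',*dc,'flange',*fl)
    # cap hole: darkest compact blob near the gun top
    PT=plane(cm,pts,.111);h=ok&(np.hypot(*(PT[:,:2]-fl[0]).T)<.009)
    q=pts[h];v=g.ravel()[h];s=q[v<v.min()+.35*(np.median(v)-v.min())]
    hp=plane(cm,[s.mean(0)],.111)[0,:2];print('hole px',s.mean(0),len(s),hp)
    return rc[0],dc[0],fl[0],hp
E
python3 - <<'E'
import pickle;from meas import *
o,c=pickle.load(open('w1.pkl','rb'));measure(c,o,ymax=228)
d=pickle.load(open('d0.pkl','rb'))
for n in d:print(n);measure(d[n],None)
E
```

```text
ring [ 0.4688 -0.0614] 331 disc [ 0.469  -0.0611] 200 flange [ 0.4865 -0.0687] 20
hole px [218.3253 220.6867] 83 [ 0.4856 -0.0709]
top
ring [ 0.4703 -0.0608] 86 disc [ 0.4705 -0.0605] 125 flange [ 0.4885 -0.0698] 10
hole px [345.125 228.875] 8 [ 0.489  -0.0679]
scene
ring [ 0.4692 -0.0597] 83 disc [ 0.4687 -0.0593] 139 flange [ 0.4871 -0.0672] 13
hole px [219.6364 234.0909] 11 [ 0.4863 -0.0668]
```

>>> servo_tool --series '[[[0.019,-0.005,0.08,0,0,-0.022,0],[0.019,-0.005,0.16,0,0,-0.022,0],[0.019,-0.005,0.24,0,0,-0.022,0],[0.019,-0.005,0.3,0,0,-0.022,0],[0.019,-0.005,0.34,0,0,-0.022,0],[0.019,-0.005,0.365,0,0,-0.022,0],[0.019,-0.005,0.38,0,0,-0.022,0],[0.019,-0.005,0.383,0,0,-0.022,0],[0.019,-0.005,0.383,0,0,-0.022,0]]]'

```text
time_s: 2.4
tool_pos: [0.5287, -0.0856, 0.0483]
tool_rot: [179.9, -0.0, 66.2]
force: [-0.1, 0.2, 0.7]
grip_width: 0.0004
grasp_force: 0.0
```

```bash
cat > look.py <<'E'
from cell import get_obs, eyes
from meas import *
n=sys.argv[1];o=get_obs();ti=[]
print(o['time_s'],o['tool_pos'],o['tool_rot'],o['force'])
for k,b in(('top',(295,190,90,90)),('scene',(170,200,100,100))):
    c=eyes.read_camera(k);x,y,w,h=b
    ti.append(cv2.resize(c['frame'][y:y+h,x:x+w],(400,400),interpolation=cv2.INTER_CUBIC));print(k)
    pickle.dump(c,open(f'{k}{n}.pkl','wb'))
    try:
        r=measure(c,None,gun=eval(sys.argv[2]) if len(sys.argv)>2 else (.4876,-.0696));print(' off',r[2]-r[1])
    except Exception as e:print(e)
cv2.imwrite(f'pics/l{n}.png',np.hstack(ti)[:,:,::-1])
E
python3 look.py 2
```

```text
2.4 [ 0.5287 -0.0856  0.0483] [179.9379  -0.003   66.2   ] [-0.1417  0.1735  0.6657]
top
ring [ 0.4733 -0.065 ] 43 disc [ 0.4697 -0.0582] 10 flange [ 0.4878 -0.0693] 1
hole px [346.   229.25] 16 [ 0.4883 -0.0696]
 off [ 0.0181 -0.0111]
scene
ring [ 0.4692 -0.0592] 85 disc [ 0.4698 -0.0605] 20 flange [ 0.4858 -0.0655] 2
hole px [220.4 236.2] 5 [ 0.4899 -0.069 ]
 off [ 0.016  -0.0051]
```

View pics/l2.png

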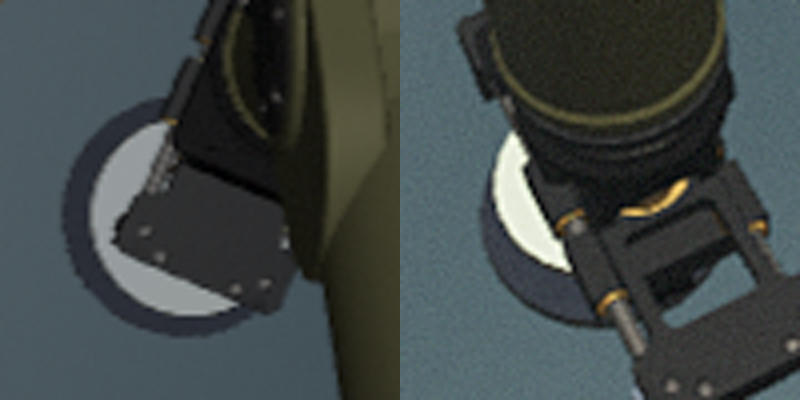

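The gripper hides the gun from both fixed cameras here. I'll push slowly, watch the force, then back off to look.

>>> servo_tool --series '[[[-0.004,-0.007,0,0,0,0,0],[-0.004,-0.014,0,0,0,0,0],[-0.004,-0.02,0,0,0,0,0],[-0.004,-0.026,0,0,0,0,0],[-0.004,-0.029,0,0,0,0,0],[-0.004,-0.032,0,0,0,0,0],[-0.004,-0.035,0,0,0,0,0],[-0.004,-0.038,0,0,0,0,0],[-0.004,-0.041,0,0,0,0,0],[-0.004,-0.044,0,0,0,0,0],[-0.004,-0.047,0,0,0,0,0],[-0.004,-0.05,0,0,0,0,0]]]'

```text
time_s: 3.5
tool_pos: [0.514, -0.0802, 0.0477]
tool_rot: [180.0, -0.0, 66.2]
force: [1.0, -0.3, 1.1]
grip_width: 0.0004
grasp_force: 0.3
```

>>> servo_tool --series '[[[0,-0.003,0,0,0,0,0],[0,-0.006,0,0,0,0,0],[0,-0.009,0,0,0,0,0],[0,-0.012,0,0,0,0,0],[0,-0.015,0,0,0,0,0]]]'

```text
time_s: 3.92
tool_pos: [0.5101, -0.0786, 0.0478]
tool_rot: [180.0, -0.0, 66.2]
force: [0.7, -0.7, -0.0]
grip_width: 0.001
grasp_force: 0.8
```

Contact at about 1 N. Backing off, rising and looking.

>>> servo_tool --series '[[[0,0.02,0,0,0,0,0],[0,0.06,0,0,0,0,0],[0,0.066,-0.05,0,0,0,0],[0,0.066,-0.15,0,0,0,0],[0,0.066,-0.26,0,0,0,0],[0,0.066,-0.36,0,0,0,0],[0,0.066,-0.38,0,0,0,0],[0,0.066,-0.38,0,0,0,0],[0,0.066,-0.38,0,0,0,0]]]'

```text
time_s: 4.67
tool_pos: [0.5276, -0.0865, 0.161]
tool_rot: [-180.0, 0.0, 66.2]
force: [-1.3, 0.6, -0.4]
grip_width: 0.0004
grasp_force: 0.0
```

```bash
cat > wl.py <<'E'
from cell import get_obs, eyes
from meas import *
n=sys.argv[1]
o=get_obs();c=eyes.read_camera('wrist');pickle.dump((o,c),open(f'w{n}.pkl','wb'))
print(o['time_s'],o['tool_pos'],o['tool_rot'],o['force'])
r=measure(c,o,ring=(.469,-.0612),gun=eval(sys.argv[2]),ymax=int(sys.argv[3]))
e=r[2]-r[1];u=np.array(eval(sys.argv[4]));print('flange-disc mm',e*1e3,'norm',np.hypot(*e)*1e3,'flange-ring',(r[2]-r[0])*1e3,'along u',e@u*1e3,'lat',(e[0]*u[1]-e[1]*u[0])*1e3)
cv2.imwrite(f'pics/w{n}.png',cv2.resize(c['frame'][100:300,120:400],(800,571),interpolation=cv2.INTER_CUBIC)[:,:,::-1])
E
python3 wl.py 3 '(.477,-.0645)' 228 '(.915,-.404)'
```

```text
4.6667 [ 0.5276 -0.0865  0.161 ] [-179.957     0.0259   66.2222] [-1.3394  0.6477 -0.3669]
ring [ 0.4688 -0.0613] 358 disc [ 0.469  -0.0611] 196 flange [ 0.4847 -0.0676] 18
hole px [217.7981 223.6731] 104 [ 0.4843 -0.0694]
flange-disc mm [15.7532 -6.4943] norm 17.03931238745975 flange-ring [15.974  -6.2494] along u 17.03784366744391 lat -0.42200584435273314
```

View pics/w3.png

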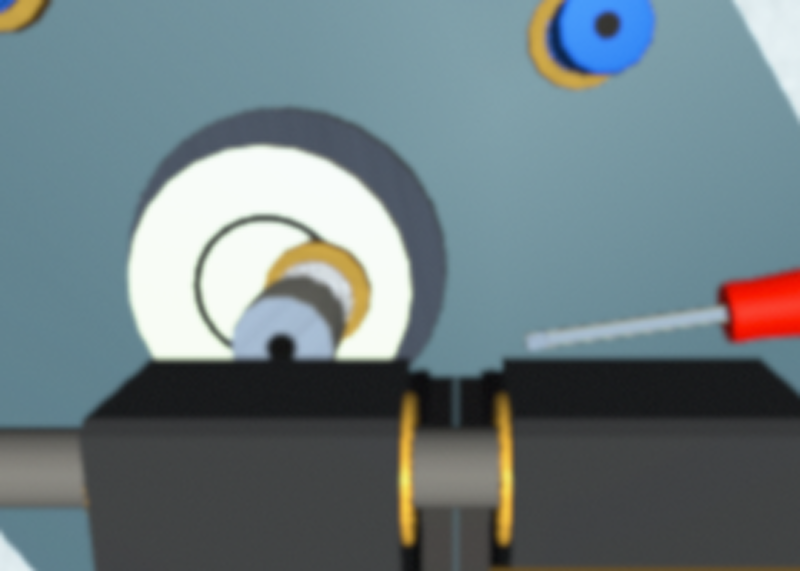

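The gun is upright and has moved 2 mm: flange around (310,300) in the crop, dark circle centred around (265,285). Contact happens at a TCP-to-axis distance of about 27.7 mm, so the finger tips are thinner than I assumed. About 17 mm remain along the same line; I'll push about 15 and look again.

>>> servo_tool --series '[[[0,0,0.1,0,0,0,0],[0,0,0.2,0,0,0,0],[0,0,0.28,0,0,0,0],[0,0,0.34,0,0,0,0],[0,0,0.37,0,0,0,0],[0,0,0.38,0,0,0,0],[0,0,0.38,0,0,0,0],[0,-0.015,0.38,0,0,0,0],[0,-0.03,0.38,0,0,0,0],[0,-0.042,0.38,0,0,0,0],[0,-0.05,0.38,0,0,0,0],[0,-0.055,0.38,0,0,0,0]]]'

```text
time_s: 5.72
tool_pos: [0.513, -0.0797, 0.0485]
tool_rot: [179.9, 0.0, 66.2]
force: [0.8, 0.6, 0.8]
grip_width: 0.0005
grasp_force: 0.3
```

>>> servo_tool --series '[[[0,-0.003,0,0,0,0,0],[0,-0.006,0,0,0,0,0],[0,-0.009,0,0,0,0,0],[0,-0.012,0,0,0,0,0],[0,-0.015,0,0,0,0,0],[0,-0.018,0,0,0,0,0],[0,-0.021,0,0,0,0,0],[0,-0.024,0,0,0,0,0],[0,-0.027,0,0,0,0,0],[0,-0.03,0,0,0,0,0]]]'

```text
time_s: 6.55
tool_pos: [0.5048, -0.0761, 0.0478]
tool_rot: [180.0, -0.0, 66.2]
force: [1.9, -1.3, 1.9]
grip_width: 0.0004
grasp_force: 1.2
```

>>> servo_tool --series '[[[0,-0.003,0,0,0,0,0],[0,-0.006,0,0,0,0,0],[0,-0.009,0,0,0,0,0],[0,-0.012,0,0,0,0,0],[0,-0.015,0,0,0,0,0],[0,-0.018,0,0,0,0,0],[0,-0.021,0,0,0,0,0],[0,-0.024,0,0,0,0,0],[0,-0.027,0,0,0,0,0],[0,-0.027,0,0,0,0,0]]]'

```text
time_s: 7.38
tool_pos: [0.4971, -0.0728, 0.0477]
tool_rot: [180.0, 0.0, 66.2]
force: [2.6, -0.7, 1.8]
grip_width: 0.0005
grasp_force: 1.3
```

>>> servo_tool --series '[[[0,0.01,0,0,0,0,0],[0,0.05,0,0,0,0,0],[0,0.1,0,0,0,0,0],[0,0.112,-0.05,0,0,0,0],[0,0.112,-0.15,0,0,0,0],[0,0.112,-0.26,0,0,0,0],[0,0.112,-0.36,0,0,0,0],[0,0.112,-0.38,0,0,0,0],[0,0.112,-0.38,0,0,0,0],[0,0.112,-0.38,0,0,0,0]]]'

```text
time_s: 8.22
tool_pos: [0.5269, -0.0862, 0.1605]
tool_rot: [-179.9, 0.0, 66.2]
force: [-0.7, -0.2, -1.5]
grip_width: 0.0007
grasp_force: 0.0
```

```bash
python3 wl.py 4 '(.471,-.062)' 228 '(.915,-.404)'
```

```text
8.2167 [ 0.5269 -0.0862  0.1605] [-179.8684    0.0407   66.231 ] [-0.6579 -0.1733 -1.4866]
ring [ 0.4686 -0.0612] 384 disc [ 0.4689 -0.0611] 195 flange [ 0.4718 -0.0619] 19
hole px [199.65 223.94] 100 [ 0.4712 -0.0637]
flange-disc mm [ 2.8482 -0.7744] norm 2.9515649870928464 flange-ring [ 3.1578 -0.6606] along u 2.918930547681081 lat -0.44206583940249333
```

View pics/w4.png

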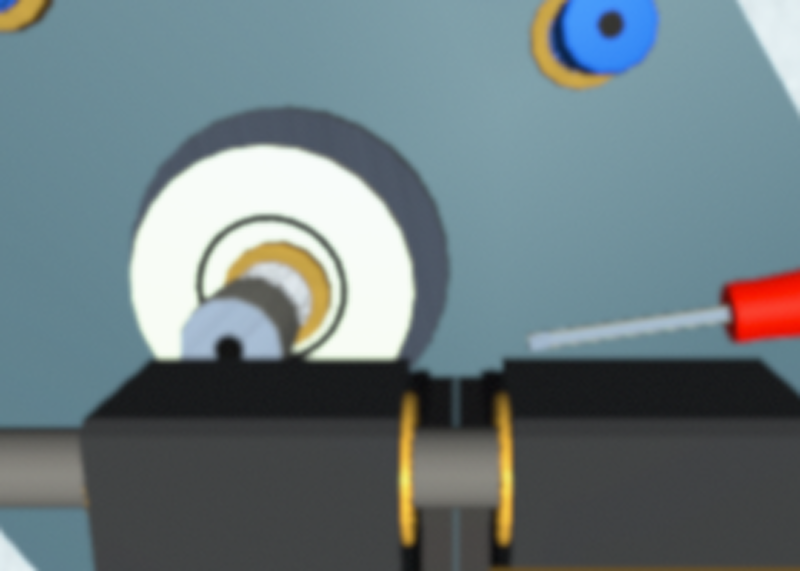

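The flange at about (280,290) in the crop is inside the circle, about 3 mm off centre along the push line. One last 3 mm nudge.

>>> servo_tool --series '[[[0,0,0.1,0,0,0,0],[0,0,0.2,0,0,0,0],[0,0,0.28,0,0,0,0],[0,0,0.34,0,0,0,0],[0,0,0.37,0,0,0,0],[0,0,0.38,0,0,0,0],[0,0,0.38,0,0,0,0],[0,-0.025,0.38,0,0,0,0],[0,-0.05,0.38,0,0,0,0],[0,-0.075,0.38,0,0,0,0],[0,-0.09,0.38,0,0,0,0],[0,-0.1,0.38,0,0,0,0]]]'

```text
time_s: 9.27
tool_pos: [0.5001, -0.0741, 0.0483]
tool_rot: [179.9, 0.0, 66.3]
force: [0.5, -0.5, 0.3]
grip_width: 0.0005
grasp_force: 0.3
```

>>> servo_tool --series '[[[0,-0.003,0,0,0,0,0],[0,-0.006,0,0,0,0,0],[0,-0.009,0,0,0,0,0],[0,-0.012,0,0,0,0,0],[0,-0.014,0,0,0,0,0],[0,-0.016,0,0,0,0,0],[0,-0.018,0,0,0,0,0],[0,-0.02,0,0,0,0,0],[0,-0.022,0,0,0,0,0],[0,-0.022,0,0,0,0,0]]]'

```text
time_s: 10.1
tool_pos: [0.4946, -0.0717, 0.0478]
tool_rot: [180.0, -0.0, 66.2]
force: [2.2, -0.1, 1.7]
grip_width: 0.0007
grasp_force: 1.0
```

>>> servo_tool --series '[[[0,0.01,0,0,0,0,0],[0,0.05,0,0,0,0,0],[0,0.11,0,0,0,0,0],[0,0.122,-0.05,0,0,0,0],[0,0.122,-0.15,0,0,0,0],[0,0.122,-0.26,0,0,0,0],[0,0.122,-0.36,0,0,0,0],[0,0.122,-0.38,0,0,0,0],[0,0.122,-0.38,0,0,0,0],[0,0.122,-0.38,0,0,0,0]]]'

```text
time_s: 10.93
tool_pos: [0.5272, -0.0863, 0.1608]
tool_rot: [-179.9, 0.0, 66.2]
force: [0.0, -0.2, -0.4]
grip_width: 0.0002
grasp_force: 0.0
```

```bash
python3 wl.py 5 '(.469,-.061)' 228 '(.915,-.404)'
```

```text
10.9333 [ 0.5272 -0.0863  0.1608] [-179.9176    0.033    66.2291] [ 0.0341 -0.1549 -0.3664]
ring [ 0.4686 -0.0614] 382 disc [ 0.469  -0.0611] 197 flange [ 0.4696 -0.0616] 17
hole px [195.88 224.11] 100 [ 0.4689 -0.0629]
flange-disc mm [ 0.6138 -0.5021] norm 0.7930048535393439 flange-ring [ 0.9795 -0.2387] along u 0.7644773245573463 lat 0.21144371302618634
```

Within about 1 mm. I'll draw back away from the pedestal (tool −x and up) and check from the fixed cameras.

>>> servo_tool --series '[[[-0.1,0.02,-0.1,0,0,0,0],[-0.2,0.02,-0.2,0,0,0,0],[-0.3,0.02,-0.2,0,0,0,0],[-0.42,0.02,-0.2,0,0,0,0],[-0.54,0.02,-0.2,0,0,0,0],[-0.66,0.02,-0.2,0,0,0,0],[-0.74,0.02,-0.2,0,0,0,0],[-0.8,0.02,-0.2,0,0,0,0],[-0.8,0.02,-0.2,0,0,0,0],[-0.8,0.02,-0.2,0,0,0,0]]]'

```text
time_s: 11.82
tool_pos: [0.4354, -0.3085, 0.2195]
tool_rot: [-179.8, -0.1, 66.1]
force: [0.6, 0.8, 0.3]
grip_width: 0.0003
grasp_force: 0.0
```

```bash
python3 look.py 6 '(.470,-.061)'
python3 - <<'E'
import pickle;from h import *
d=pickle.load(open('d0.pkl','rb'))
a=d['top']['frame'];b=pickle.load(open('top6.pkl','rb'))['frame']
cv2.imwrite('pics/cmp.png',np.hstack([a[120:350,190:480],b[120:350,190:480]])[:,:,::-1])
E
```

```text
11.8167 [ 0.4354 -0.3085  0.2195] [-179.781    -0.0818   66.0945] [0.6241 0.823  0.2796]
top
ring [ 0.4703 -0.0606] 94 disc [ 0.4705 -0.0605] 125 flange [ 0.4717 -0.0627] 8
hole px [341.6667 237.8889] 9 [ 0.4713 -0.0608]
 off [ 0.0012 -0.0022]
scene
ring [ 0.4689 -0.0595] 129 disc [ 0.4686 -0.0592] 139 flange [ 0.47   -0.0597] 10
hole px [215.  225.8] 10 [ 0.4696 -0.0596]
 off [ 0.0014 -0.0006]
```

View pics/l6.png

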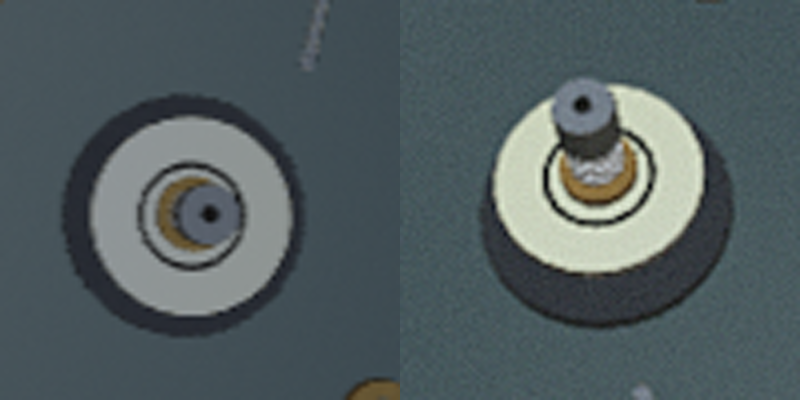

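View pics/cmp.png

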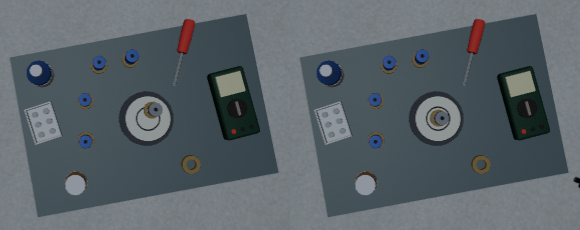

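The gun stands upright, with the flange at about (188,213) in the left crop against a circle centred at about (191,215). The flange is wholly inside the circle on all sides and about 1 mm off centre. The before/after pair shows the bystanders unmoved. Handing in.

```bash
python3 -c "
from cell import env
print(env.sign_off())"
```

```text
the job is handed in; nothing more can be done
None
```

The electron gun cartridge stands upright about 1 mm from the centre of the dark circle, its flange wholly inside; the arm is clear, the other things look unmoved, and the job was handed in at about 12 s of the 48 s allowed.

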